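Fit the scrubbing brush on the stain scrubber's drive and hold it home

TASK

Get the stain-scrubbing machine ready: first turn its dial so that the pointer stands on the long mark (off). Then take the brush head (ring of bristles, flat upright wing grip) out of its parking cup, turn it so that the cross ribs under it mesh with the cross slot of the drive chuck, and push it fully home against the sprung pin, its disc flush on the chuck. Finish while still holding it and pressing it home, because the pin lifts it if you let go; leave the smooth buffing head and the other things alone.

Things in the scene. Friction and masses are not known exactly. Their poses are not given: they have to be found in the camera images.
- drive_base: The scrubbing machine: a white plastic housing 150 mm (its x) by 210 mm (its y) and 45 mm high, fixed to the worktop. Origin at the centre of its underside, z up; its front (-x side, with slots) faces the robot, give or take its yaw. On its deck stand the dial (on the robot's left) and the drive chuck (on the right).
- dial_grip (a point): Point on the dial's axis at the height to grip it, 31 mm above the deck. The dial is a black disc (46 mm across, 8 mm high) with an upright bar grip 14 mm thick and 48 mm long on it; the bar's top is 9 mm above this point. The bar lies along the point's x; its longer end, with a white line on top, is the pointer (-x).
- dial (a joint): Dial angle in rad: 0 when the pointer stands on the long mark (off, toward the machine's front, -x of drive_base), the bar then parallel to drive_base's x; positive is counterclockwise from above. Turns from -2.2 to 2.2 and stays where it is left (friction 0.04 N m). Short marks every 0.5 rad on both sides.
- chuck_top (a point): Centre of the top of the drive chuck, 75 mm above the worktop, z up; its x and y lie along the two slots. The chuck is a metal collar 42 mm square: four upright blocks 24 mm high, on a disc of 62 mm diameter, leave a cross-shaped slot 9 mm wide (14 mm at its bevelled mouth), open at the sides.
- chuck (a joint): Angle in rad of the chuck about its upright axis; at 0 the slots lie along drive_base's x and y axes; positive is counterclockwise from above. It is braked: it takes 0.6 N m to turn it. The cross repeats every quarter turn.
- pin (a joint): Travel in m of the sprung pin (7 mm thick) in the middle of the cross slot: 0 up (its tip 10 mm below the chuck's top), grows as it is pressed down; 0.008 when the brush head is home. Its spring pushes up with 3 N at 0 and 7.8 N at 0.008, more than the brush head weighs.
- brush_head: Brush head, about 0.12 kg; origin: centre of its stem's underside, z up. Stem: two crossed ribs along its x and y, each 34 mm long, 6 mm thick, 18 mm high, rounded below. Above: disc of 66 mm diameter at z 18-24 mm, ring of white bristles to 35 mm, and a black upright wing grip 34 mm long (x), 14 mm thick (y), z 24-78 mm. It starts in cup_a, disc on the rim, stem inside.
- cup_a: Parking cup of the brush head: a fixed grey ring 58 mm across, 30 mm high, bore 45 mm, origin under its centre. A like cup holds the buffing head; which of the two stands where varies.
- brush_seat (a point): Centre of the underside of the brush head's disc, 18 mm above its origin; this face rests on the chuck's top when the head is home.
- brush_grip (a point): Point in the middle of the brush head's wing grip at the height to take it, 62 mm above the head's origin (16 mm below the wing's top).
- buffing_head: The other head, to be left alone, in the other parking cup: a smooth white dome with a round knob, 66 mm across, 78 mm high, origin under its stem.
- wax_pot: Bystander: low round pot 62 mm across, 35 mm high, origin under its centre.
- thread_white: Bystander: white thread spool 31 mm across, 43 mm high, origin under its centre.
- stain_dropper: Bystander: small dropper bottle 34 mm across, 102 mm high, origin under its centre.
- masking_tape: Bystander: roll of tape lying flat, 100 mm across, 25 mm high, origin under its centre.
There are look-alikes about, which are no part of the job. What is shaped like the brush_head but yellow is not meant.

How it is judged:
On the way, in this order (a step that is already met when the one before it is completed fails the run):
1. the dial's pointer stands on the off mark (value of joint dial between -0.15 and 0.15 rad), for 0.3 s.
2. the brush head is lifted out of its cup (height (world z) of brush_head above 0.05 m and contact force between the fingers and brush_head above 0.5 N), for 0.1 s.
3. the brush head's ribs mesh in the chuck's slot (horizontal distance between brush_seat and chuck_top below 0.003 m and angle between brush_head's own z axis and vertical below 0.08 rad and z of brush_seat in the frame of chuck_top below 0.013 m), for 0.05 s.
At the end, for the whole second after the job is handed in: Dial within 0.15 rad of the off mark; brush head upright (0.08 rad) and centred (3 mm) in the chuck, its disc no more than 2 mm above the chuck's top, the pin pressed by over 6 mm, the head pressed on the machine with over 4 N, touched by the fingers and at rest (all of step 1 and horizontal distance between brush_seat and chuck_top below 0.003 m and angle between brush_head's own z axis and vertical below 0.08 rad and z of brush_seat in the frame of chuck_top below 0.002 m and value of joint pin above 0.006 m and contact force between brush_head and drive_base above 4 N and contact force between the fingers and brush_head above 1 N and linear speed of brush_head below 0.02 m/s); the arm keeps its last pose, push and grip.
It fails at once if the buffing head or another bystander is moved by more than 30 mm (distance of any of buffing_head, wax_pot, thread_white, stain_dropper, masking_tape from where it was at the start of the episode above 0.03 m).
It also fails if it takes over 51 s, if anything falls off the work surface, if the arm or the gripper's body presses on something with over 40 N, if the wrist force passes 120 N, or if a joint passes its speed limit or range.

ROBOT

A 6-joint arm with a two-finger parallel gripper is mounted at the origin on a cart in front of the work surface, level with it; the furniture and walls round the work are solid. World frame = base frame: x ahead of the robot, y to its left, z up, the work surface at z = 0. Lengths are in m, angles in rad, forces in N, time in s.
With the tool pointing down it reaches from about 0.35 to 0.975 m from the base axis. Payload 4.9 kg.
Tool frame: the origin (TCP) lies midway between the tips of the shut fingers; the grasp point (between the pads) lies 19 mm behind it; x points along the fingers, y is the direction in which the jaws open and shut, and the axes are right-handed (so a half turn about x gives the same grasp; the last joint's range is limited). The gripper opens to 85 mm and grips with 20 to 120 N. Pads are 22 mm wide; open, the fingers measure 114 mm over their backs; the gripper's body (76 mm by 85 mm) begins 54 mm behind the grasp point. The pads swing forward as they close: fully open they stand 13 mm farther back than shut.
Start: joints at [1.128, 0.053, 1.613, -0, 1.476, -0.119], TCP at [0.199, 0.593, 0.231] pointing down, gripper open.
Joint ranges: [-3.01, 3.01], [-1.01, 2.22], [0.06, 2.58], [-1.02, 4.17], [0.09, 2.62], [-3.14, 3.14]. Speed limits (rad/s): [2.57, 2.57, 3.14, 3.14, 3.14, 3.14].

INTERFACE

Orientations are given as a rotation vector (axis times angle).
In Python, from station import ctrl gives the robot as it stands.
- The arm moves only by the shell command python3 -m handwheel 'ROWS' [FORCE]. ROWS is JSON, a list of rows, each a list of 3 entries, a list of its own where there are three numbers: the finger opening in m, from 0 to 0.0854, then the shift along the tool's x, y, z in m, then the turn, a rotation vector about the tool's x, y, z in degrees. In form: [[claw, [dx, dy, dz], [ax, ay, az]], ...]. A call has 1 to 10 rows; each row shifts and turns the commanded pose from where the row before left it, along the tool's axes as they then stand; what a row does not reach is not made up. A row lasts 1/12 s, in which the tool goes at most 41.7 mm and 7.16 degrees, less where a joint would pass 70% of its speed; a pose out of reach is approached as far as the arm can. A call with a gripper value outside its range is refused whole. The fingers move at their own pace and stop on an object; FORCE is the grip in N (left out, the last holds). Time passes only in rows, so rows that do not move let the fingers close. It gives the time, the measured TCP pose, the force and the opening at its end, in the units of the state.
- ctrl.get_obs(): the state, without advancing time (a new reading comes with each control period).
- ctrl.get_image(name): name is "scene" or "top" or "wrist"; returns the picture (420x560x3 uint8, red, green, blue); there is no depth.
- ctrl.camera_params(name): a dict with "vertical_fov" (degrees; the focal length in pixels is half the picture's height over the tangent of half this angle, whatever the lens; pixels are square), "cx", "cy" (the principal point, pixels), "D" ([k1, k2, p1, p2, k3] as OpenCV has them; the pictures are not rectified), "rvec" (rotation vector, rad) and "tvec" (3), from world to camera coordinates, as OpenCV has them; the wrist camera has in their place "T_tool_cam" (4x4, takes a point from camera to tool coordinates, whose origin is the TCP and whose axes are the tool frame's). Camera axes: x right, y down, z forward; pixel columns grow to the right and rows downward; lengths in m; the calibration is good to about 2 mm. A picture is of the moment at which its call begins: read the wrist's pose just before it. camera_params takes no time and is no camera call.
- ctrl.finish_job(): hands the job in, once; it reports no verdict.
Trained networks look in the newest picture that a camera, given by its name, has taken for a name from the list of things; names that differ only in an ending like _2 or _b are one class to them, and where a whole thing is asked for, a point or a joint stands for the part that bears it (a point fixed in the world has none). Each returns a list of dicts, best first, with "score" (0 to 1); they miss things now and then, are a little off and sometimes report something else, mostly with a low value. They report only what shows in the picture. A call takes as long as a camera call. They do not tell look-alikes from the thing itself.
- ctrl.look_for(thing, camera): "box" ([centre column, centre row, width, height] in pixels, round what is visible of it).
- ctrl.silhouettes(thing, camera): "mask" (420x560 bool, what is visible of it) and "box" ([centre column, centre row, width, height] in pixels, round what is visible of it).
- ctrl.tip_of(thing, camera): "centre" ([row, column] in pixels: a listed point, or the origin of a listed thing).
The state is a dict: "t": time; "q": joint angles; "dq": joint speeds; "effort": joint torques, N m; "tool_pos": TCP position; "tool_rot": TCP orientation; "contact_force": force on the tool from outside, world axes, zero at the start; "wrist_torque": the same for the moment, N m; "opening": finger opening in m.
Only numpy, scipy, OpenCV 4.12 (cv2) and the standard library are available. Lean on these libraries where they do the work, as an engineer would, in place of code of your own. Each camera call takes 0.05 s, during which the arm holds its last target.

## Working session

There is one attempt and no reset: what is moved stays moved. The work goes in short steps, Python scripts to look and compute and a shell command to move; the robot and the scene stay as the last step left them, time stands still between calls to the robot, and variables do not carry over. Pictures are saved under pics/ and viewed, and the job is handed in when it is done.

```bash
ls; mkdir -p pics; python3 - <<'E'
from station import ctrl
import cv2
o=ctrl.get_obs();print(o)
for n in("scene","top","wrist"):
    im=ctrl.get_image(n);cv2.imwrite(f"pics/{n}0.png",im[:,:,::-1]);print(n,ctrl.camera_params(n))
E
```

```text
pics
{'t': 0.0, 'q': array([ 1.12798315e+00,  5.33740834e-02,  1.61429902e+00, -1.91341095e-05,
        1.47597551e+00, -1.19009580e-01]), 'dq': array([ 0.00062084,  0.00081917, -0.00051332, -0.0003658 , -0.00163514,
        0.00120883]), 'effort': array([-2.11911254e-03, -3.93704474e+01, -3.70159328e+01, -3.19015207e-04,
        7.24654034e-03,  1.00346713e-05]), 'tool_pos': array([0.1986024 , 0.59195312, 0.23004933]), 'tool_rot': array([ 0.25257029,  1.55637008, -0.2556929 ]), 'contact_force': array([-0.84818562,  0.29745794,  0.65070499]), 'wrist_torque': array([-0.03323679,  0.03369788, -0.00490133]), 'opening': 0.08538315368762156}
scene {'vertical_fov': 48.5813344240782, 'cx': 283.13091127565815, 'cy': 197.20999038805073, 'D': array([-0.01267336,  0.        ,  0.        ,  0.        ,  0.        ]), 'rvec': array([ 2.21278147, -0.72174744,  0.29399492]), 'tvec': array([-0.4694834 ,  0.22542816,  0.92053947])}
top {'vertical_fov': 55.05548141029803, 'cx': 285.64795846293106, 'cy': 215.73943922171367, 'D': array([-0.0510781,  0.       ,  0.       ,  0.       ,  0.       ]), 'rvec': array([ 2.16570604, -2.2000657 ,  0.10209938]), 'tvec': array([-0.09240003,  0.52878785,  1.03052494])}
wrist {'vertical_fov': 58.27606967337304, 'cx': 279.23621993791915, 'cy': 207.05373455223963, 'D': array([-0.0638477,  0.       ,  0.       ,  0.       ,  0.       ]), 'T_tool_cam': array([[-1.05145335e-04, -2.79453094e-01,  9.60159340e-01,
        -1.42486964e-01],
       [ 9.99999988e-01,  7.82646005e-05,  1.32287021e-04,
        -3.51815820e-04],
       [-1.12114504e-04,  9.60159342e-01,  2.79453082e-01,
        -6.98489287e-02],
       [ 0.00000000e+00,  0.00000000e+00,  0.00000000e+00,
         1.00000000e+00]])}
```

View pics/scene0.png

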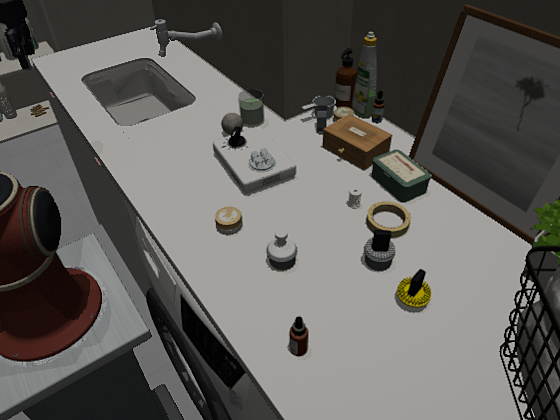

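View pics/top0.png

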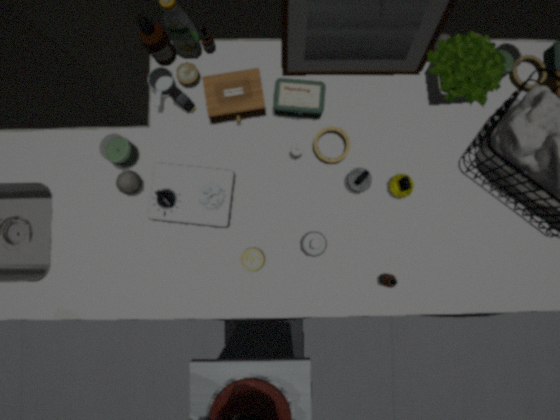

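View pics/wrist0.png

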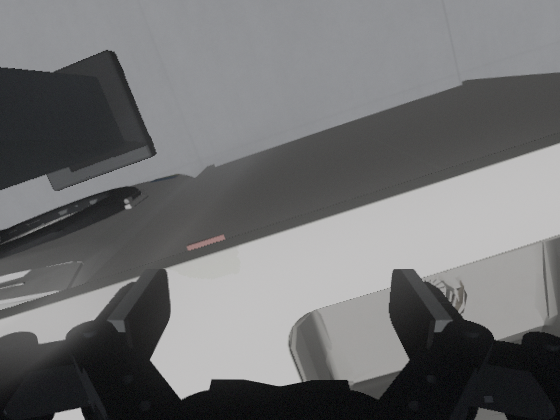

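The top view holds two candidates for the brush head: a grey/white one at (360,180) and a yellow look-alike at (401,185). In the scene view they're at (380,250) and (414,292). The knobbed white dome at top (314,243) is the buffing head. I'll check crops and measure next.

```bash
cat > h.py <<'E'
from station import ctrl
import numpy as np, cv2
from scipy.spatial.transform import Rotation as R
def cam(n,obs=None):
    p=ctrl.camera_params(n); f=210/np.tan(np.radians(p['vertical_fov'])/2)
    K=np.array([[f,0,p['cx']],[0,f,p['cy']],[0,0,1]])
    if n=='wrist':
        o=obs or ctrl.get_obs(); T=np.eye(4);T[:3,:3]=R.from_rotvec(o['tool_rot']).as_matrix();T[:3,3]=o['tool_pos']
        W=T@p['T_tool_cam']; Wi=np.linalg.inv(W)
        return K,p['D'],Wi[:3,:3],Wi[:3,3]
    return K,p['D'],R.from_rotvec(p['rvec']).as_matrix(),np.array(p['tvec'])
def ray(c,uv):
    K,D,Rm,t=c
    x=cv2.undistortPoints(np.array([[uv]],float),K,D)[0,0]
    return -Rm.T@t, (Rm.T@np.array([x[0],x[1],1]))
def atz(c,uv,z):
    o,d=ray(c,uv); return o+d*(z-o[2])/d[2]
def tri(cs,uvs):
    A=np.zeros((3,3));b=np.zeros(3)
    for c,uv in zip(cs,uvs):
        o,d=ray(c,uv);d=d/np.linalg.norm(d);P=np.eye(3)-np.outer(d,d);A+=P;b+=P@o
    x=np.linalg.solve(A,b)
    g=[np.linalg.norm((np.eye(3)-np.outer(d/np.linalg.norm(d),d/np.linalg.norm(d)))@(x-o)) for o,d in [ray(c,u) for c,u in zip(cs,uvs)]]
    return x,g
def proj(c,X):
    K,D,Rm,t=c
    return cv2.projectPoints(np.array(X,float).reshape(-1,1,3),cv2.Rodrigues(Rm)[0],t,K,D)[0][:,0]
E
python3 - <<'E'
from h import *
import cv2
a=cv2.imread('pics/top0.png');b=cv2.imread('pics/scene0.png')
ct,cs=cam('top'),cam('scene')
c1=cv2.resize(a[150:250,130:250],(480,400),interpolation=2);c1=cv2.convertScaleAbs(c1,alpha=1.5)
c2=cv2.resize(a[140:220,320:420],(500,400),interpolation=2);c2=cv2.convertScaleAbs(c2,alpha=1.5)
cv2.imwrite('pics/c1.png',c1);cv2.imwrite('pics/c2.png',c2)
c3=cv2.resize(b[100:200,200:310],(440*7//4,700*4//7*7//4),interpolation=2)[:600];cv2.imwrite('pics/c3.png',c3)
c4=cv2.resize(b[220:320,350:450],(500,500),interpolation=2);cv2.imwrite('pics/c4.png',c4)
for th in ['dial_grip','chuck_top','brush_head','brush_seat','brush_grip','cup_a','drive_base','buffing_head','wax_pot','thread_white','stain_dropper','masking_tape']:
    r={}
    for n in('top','scene'):
        r[n]=ctrl.tip_of(th,n)[:2]
        print(th,n,[(round(x['score'],2),np.round(x['centre'],1)) for x in r[n]])
    if r['top'] and r['scene']:
        u=[r[n][0]['centre'][::-1] for n in('top','scene')]
        x,g=tri([ct,cs],u);print('   ',np.round(x,4),np.round(g,4))
print(ctrl.get_obs()['t'])
E
```

```text
dial_grip top [(0.78, array([202.2, 161.6]))]
dial_grip scene [(0.79, array([131.7, 234.4]))]
    [0.564  0.2052 0.081 ] [0.0037 0.0037]
chuck_top top [(0.94, array([195.5, 214. ]))]
chuck_top scene [(0.65, array([150.9, 264. ]))]
    [0.5747 0.0747 0.0909] [0.0007 0.0007]
brush_head top [(0.65, array([181.3, 359.3])), (0.57, array([186., 396.]))]
brush_head scene [(0.74, array([297.7, 412.6])), (0.68, array([258.8, 378.5]))]
    [ 0.6615 -0.344  -0.1228] [0.0274 0.0274]
brush_seat top [(0.62, array([181.3, 359.8])), (0.59, array([186.2, 399.1]))]
brush_seat scene [(0.85, array([248.9, 377.8])), (0.72, array([295.6, 410.3]))]
    [ 0.6122 -0.2944  0.0391] [0.0007 0.0007]
brush_grip top [(0.71, array([193.3, 193.3])), (0.67, array([183.5, 409. ]))]
brush_grip scene [(0.98, array([278.5, 418.4])), (0.94, array([237.2, 380.3]))]
    [ 0.6904 -0.0707 -0.1315] [0.2545 0.2545]
cup_a top []
cup_a scene [(0.66, array([256.6, 376. ]))]
drive_base top [(0.6, array([196.7, 194.2])), (0.49, array([185.3, 359.8]))]
drive_base scene [(0.61, array([168.8, 250.7]))]
    [ 0.5821  0.1496 -0.0167] [0.
[... 157 characters left out ...]
.1701 -0.0016] [0.0019 0.0019]
wax_pot top [(0.78, array([261. , 255.1])), (0.48, array([281.8, 381.6]))]
wax_pot scene [(0.94, array([229.1, 231. ]))]
    [ 0.4118 -0.0187 -0.0074] [0.002 0.002]
thread_white top [(0.56, array([152.3, 296.9]))]
thread_white scene [(0.72, array([205.2, 355.9]))]
    [ 0.7022 -0.134  -0.0071] [0.001 0.001]
stain_dropper top [(0.73, array([174.5, 360.6])), (0.51, array([280.4, 381.2]))]
stain_dropper scene [(0.56, array([345. , 297.2])), (0.55, array([224.5, 386.7]))]
    [ 0.5398 -0.3003 -0.1513] [0.1277 0.1277]
masking_tape top [(0.87, array([145.9, 332.5]))]
masking_tape scene [(0.85, array([226.6, 389.6]))]
    [ 0.7198 -0.2322 -0.0118] [0.0012 0.0012]
1.35
```

View pics/c1.png

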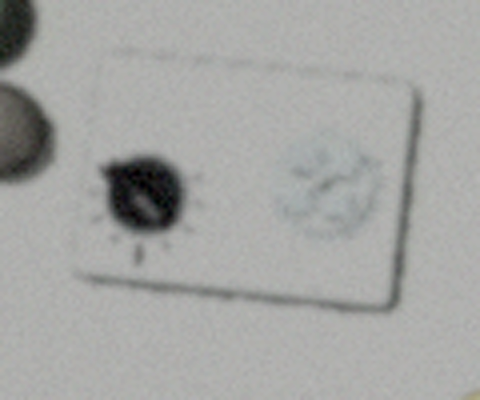

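View pics/c2.png

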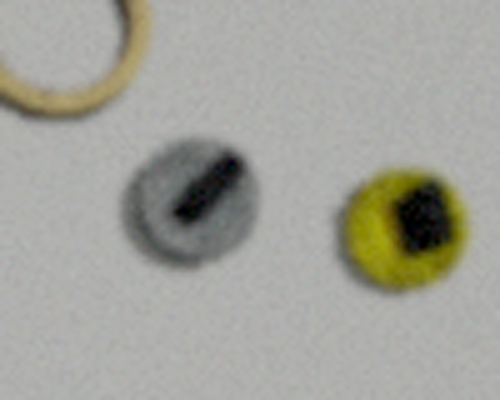

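View pics/c3.png

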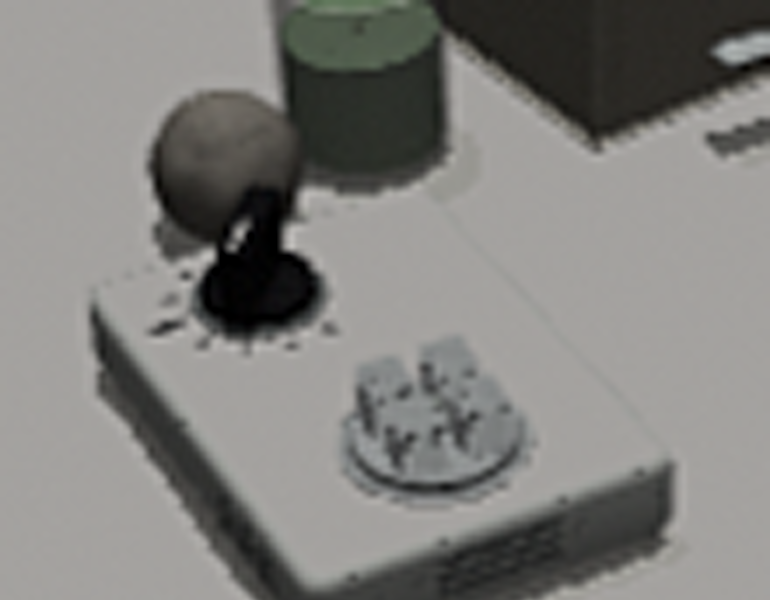

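View pics/c4.png

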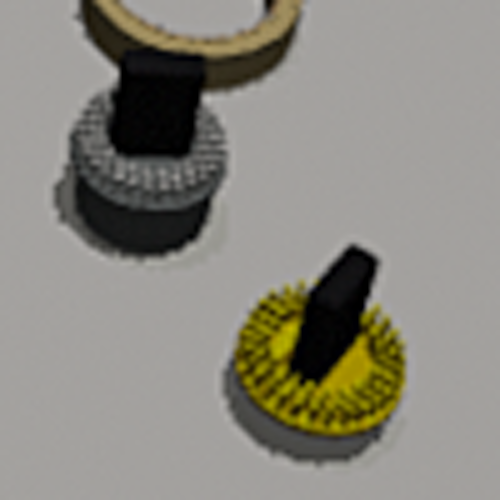

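The crops confirm the grey/white brush head at top (360,180) as the target, and the look-alike at (401,185) is plainly yellow. A grey ball stands near the dial at top (128,182). Next I'll plan a wrist view over the machine.

```bash
cat >> h.py <<'E'
def tool():
    o=ctrl.get_obs(); return np.array(o['tool_pos']),R.from_rotvec(o['tool_rot']).as_matrix(),o
def goto(target,Rt):
    p,Rm,o=tool()
    d=Rm.T@(np.array(target)-p); rv=R.from_matrix(Rm.T@Rt).as_rotvec(degrees=True)
    print('shift tool mm',np.round(d*1000,1),'turn deg',np.round(rv,2),'n',np.linalg.norm(d)/.0417,np.linalg.norm(rv)/7.16)
def down(phi):
    # tool x down, tool y at heading phi (deg) in world
    a=np.radians(phi); x=np.array([0,0,-1.]); y=np.array([np.cos(a),np.sin(a),0]); return np.stack([x,y,np.cross(x,y)],1)
E
python3 - <<'E'
from h import *
p,Rm,o=tool();print(p,'\n',np.round(Rm,3))
print('heading y',np.degrees(np.arctan2(Rm[1,1],Rm[0,1])))
for n in('top','scene'):
    c=cam(n)
    print(n,[np.round(atz(c,u,.045),3) for u in ([(152,165),(233,171),(227,226),(149,219)] if n=='top' else [])])
ct=cam('top')
print('ball',atz(ct,(128,182),.04),atz(ct,(117,150),.05))
E
```

```text
[0.19886171 0.59249857 0.23130956] 
 [[ 0.     0.318  0.948]
 [ 0.     0.948 -0.318]
 [-1.     0.     0.   ]]
heading y 71.44838148278505
top [array([0.663, 0.244, 0.045]), array([0.643, 0.034, 0.045]), array([0.501, 0.05 , 0.045]), array([0.522, 0.25 , 0.045])]
scene []
ball [0.62019109 0.30815985 0.04      ] [0.70316252 0.33512895 0.05      ]
```

```bash
python3 -m handwheel '[[0.085,[-0.0013,-0.0193,0.0368],[0,0,0]],[0.085,[-0.0013,-0.0193,0.0368],[0,0,0]],[0.085,[-0.0013,-0.0193,0.0368],[0,0,0]],[0.085,[-0.0013,-0.0193,0.0368],[0,0,0]],[0.085,[-0.0013,-0.0193,0.0368],[0,0,0]],[0.085,[-0.0013,-0.0193,0.0368],[0,0,0]],[0.085,[-0.0013,-0.0193,0.0368],[0,0,0]],[0.085,[-0.0013,-0.0193,0.0368],[0,0,0]],[0.085,[-0.0013,-0.0193,0.0368],[0,0,0]],[0.085,[-0.0013,-0.0193,0.0368],[0,0,0]]]'; python3 -m handwheel '[[0.085,[-0.0013,-0.0193,0.0368],[0,0,0]],[0.085,[-0.0013,-0.0193,0.0368],[0,0,0]],[0.085,[-0.0013,-0.0193,0.0368],[0,0,0]],[0.085,[-0.0013,-0.0193,0.0368],[-6,0,0]],[0.085,[-0.0013,-0.0193,0.0368],[-6,0,0]],[0.085,[0,0,0],[0,0,0]],[0.085,[0,0,0],[0,0,0]]]'
python3 - <<'E'
from h import *
p,Rm,o=tool();print(p,o['t'],np.degrees(np.arctan2(Rm[1,1],Rm[0,1])),np.abs(o['dq']).max())
im=ctrl.get_image('wrist');cv2.imwrite('pics/w1.png',im[:,:,::-1])
np.savez('w1.npz',p=p,R=o['tool_rot'])
for th in ['dial_grip','chuck_top']: print(th,ctrl.tip_of(th,'wrist')[:2])
E
```

```text
t: 2.18
tool_pos: [0.4875, 0.2907, 0.2447]
tool_rot: [0.255, 1.555, -0.254]
contact_force: [0.7, 1.0, -0.3]
opening: 0.0854
t: 2.77
tool_pos: [0.6341, 0.1438, 0.2503]
tool_rot: [0.093, 1.57, -0.093]
contact_force: [-0.7, 0.2, 0.6]
opening: 0.0853
[0.63414027 0.14377916 0.25025986] 2.7667 83.2400050797304 0.046190910041900374
dial_grip [{'centre': [102.7, 347.7], 'score': 0.6}]
chuck_top [{'centre': [123.4, 209.9], 'score': 0.88}]
```

View pics/w1.png

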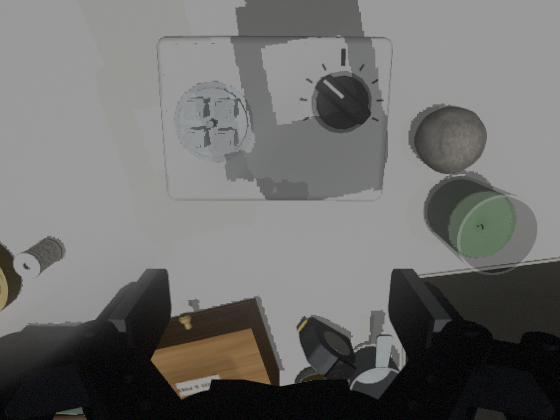

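```bash
python3 - <<'E'
import cv2
a=cv2.imread('pics/w1.png')
c=cv2.resize(a[35:165,150:395],None,fx=3.2,fy=3.2,interpolation=2);c=cv2.convertScaleAbs(c,alpha=1.7)
cv2.imwrite('pics/w1c.png',c)
E
```

```text
(no output)
```

View pics/w1c.png

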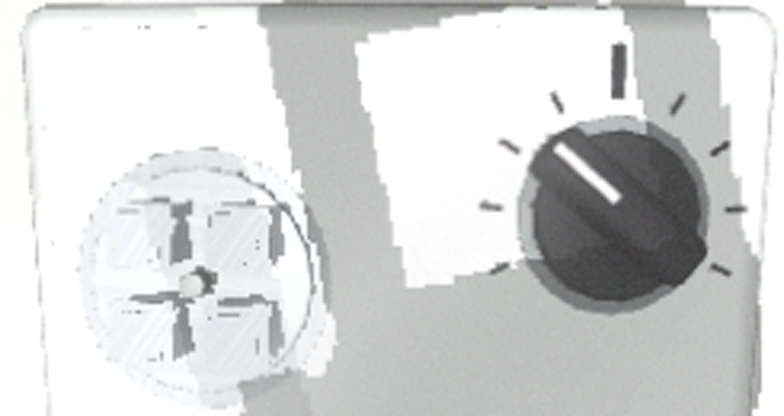

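```bash
cat >> h.py <<'E'
def wcam(f):
    d=np.load(f); return cam('wrist',dict(tool_pos=d['p'],tool_rot=d['R']))
E
python3 - <<'E'
from h import *
c=wcam('w1.npz');ct=cam('top');cs=cam('scene')
F=lambda u:(u[0]/3.2+150-.35,u[1]/3.2+35-.35)
ang=lambda a,b:np.degrees(np.arctan2(*(b-a)[1::-1]))
g=lambda u,z:atz(c,F(u),z)
a,b=g((618,200),.085),g((557,148),.085);print('line',a,b,ang(a,b))
# bar side edges
for e in [((575,132),(706,245)),((532,172),(672,284))]:
    a,b=g(e[0],.085),g(e[1],.085);print('edge',a,b,ang(b,a))
a,b=g((619,96),.045),g((619,45),.045);print('longmark',a,b,ang(a,b))
print('dial disc c',g((615,217),.053))
# housing edges at deck .045
P=[atz(c,u,.045) for u in [(159,38),(391,38),(387,199),(168,199)]]
print(np.round(P,4)); print('edges',ang(P[0],P[1])-90,ang(P[3],P[2])-90,ang(P[0],P[3]),ang(P[1],P[2])); print('centre',np.mean(P,0))
print('chuck',tri([c,ct,cs],[(209.9,123.4),(214,195.5),(264,150.9)]),'at .075',atz(c,(209.9,123.4),.075))
print('dial',tri([c,ct,cs],[(347.7,102.7),(161.6,202.2),(234.4,131.7)]),'at .076',atz(c,(347.7,102.7),.076))
print('pin',g((195,279),.065))
E
python3 - <<'E'
import cv2
a=cv2.imread('pics/w1.png')
c=cv2.resize(a[75:170,165:260],None,fx=6.3,fy=6.3,interpolation=2)
cv2.imwrite('pics/w1d.png',c)
E
```

```text
line [0.56956396 0.20141791 0.085     ] [0.55558438 0.18753263 0.085     ] -135.19391635273914
edge [0.55234053 0.19223409 0.085     ] [0.58285203 0.22249505 0.085     ] -135.23620674516198
edge [0.56053079 0.18092323 0.085     ] [0.59147695 0.21339196 0.085     ] -133.6246122976286
longmark [0.54263804 0.21035604 0.045     ] [0.52944895 0.21140998 0.045     ] 175.43122727722516
dial disc c [0.57447197 0.20545308 0.053     ]
[[0.5013 0.0541 0.045 ]
 [0.525  0.2536 0.045 ]
 [0.6691 0.2433 0.045 ]
 [0.6444 0.0344 0.045 ]]
edges -6.78944689985795 -6.757490772049067 -7.84280059214531 -4.057133763073658
centre [0.58495549 0.14635865 0.045     ]
chuck (array([0.57867758, 0.0851044 , 0.07812501]), [np.float64(0.007417170289959367), np.float64(0.008241320776584805), np.float64(0.004710917225289451)]) at .075 [0.57778276 0.0920016  0.075     ]
dial (array([0.56834574, 0.2072693 , 0.07745474]), [np.float64(0.00622222115766509), np.float64(0.007145074805360245), np.float64(0.0010493835183168457)]) at .076 [0.57453654 0.20655014 0.076     ]
pin [0.57696756 0.09093303 0.065     ]
```

View pics/w1d.png

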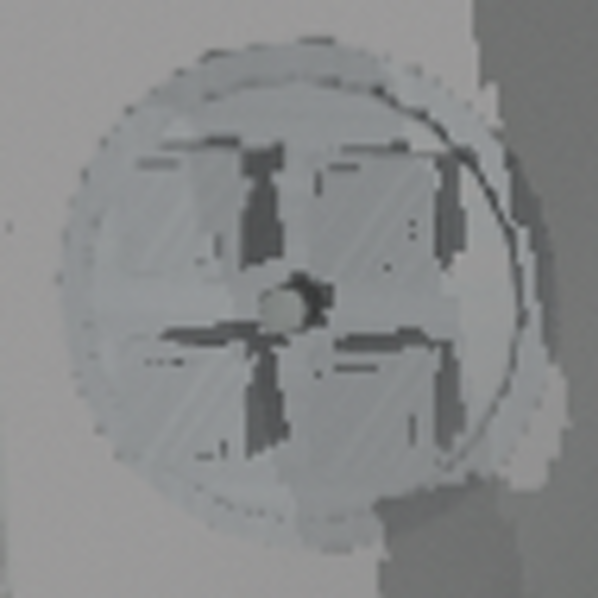

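```bash
python3 - <<'E'
from h import *
p,Rm,o=tool();print(p,np.round(o['q'],3),o['t'])
im=ctrl.get_image('wrist');cv2.imwrite('pics/w2.png',im[:,:,::-1]);np.savez('w2.npz',p=p,R=o['tool_rot'])
c=wcam('w2.npz');ct=cam('top')
d=ctrl.tip_of('dial_grip','wrist')[:1];k=ctrl.tip_of('chuck_top','wrist')[:1];print(d,k)
print('dial',atz(c,d[0]['centre'][::-1],.076),atz(ct,(161.6,202.2),.076));print('chuck',atz(c,k[0]['centre'][::-1],.075),atz(ct,(214,195.5),.075))
a,b=cv2.imread('pics/w1.png',0),cv2.imread('pics/w2.png',0);print(cv2.phaseCorrelate(a[:250].astype(float),b[:250].astype(float)))
sp=ctrl.silhouettes('chuck_top','wrist');print([(s['score'],s['box']) for s in sp])
goto([.5745,.2057,.15],down(135))
E
```

```text
[0.63237159 0.14639834 0.25072276] [ 0.113  0.098  1.532  0.     1.511 -1.344] 2.9167
[{'centre': [104.4, 340.2], 'score': 0.85}] []
dial [0.57328604 0.20280748 0.076     ] [0.56141005 0.2085848  0.076     ]Traceback (most recent call last):
  File "<stdin>", line 6, in <module>
IndexError: list index out of range
```

```bash
python3 - <<'E'
from h import *
a,b=cv2.imread('pics/w1.png',0),cv2.imread('pics/w2.png',0);print(cv2.phaseCorrelate(a[:250].astype(float),b[:250].astype(float)))
for i in range(3):
  p,Rm,o=tool();print(p,o['t'],np.abs(o['dq']).max())
ct=cam('top');print(atz(ct,(214,195.5),.075))
c=wcam('w2.npz')
print('deck corners at w2',[np.round(atz(c,u,.045),4) for u in [(159,38),(391,38),(387,199),(168,199)]])
goto([.5735,.2040,.15],down(135))
E
```

```text
((-2.647209191007903, 2.022145147689102), 0.7904608298228327)
[0.63226799 0.14674611 0.2510656 ] 3.0667 0.0033474012204786404
[0.63226799 0.14674611 0.2510656 ] 3.0667 0.0033474012204786404
[0.63226799 0.14674611 0.2510656 ] 3.0667 0.0033474012204786404
[0.57626883 0.07771228 0.075     ]
deck corners at w2 [array([0.4999, 0.0561, 0.045 ]), array([0.5229, 0.2559, 0.045 ]), array([0.6672, 0.2463, 0.045 ]), array([0.6432, 0.037 , 0.045 ])]
shift tool mm [101.1  50.3 -64.9] turn deg [-5.146e+01  2.000e-02 -0.000e+00] n 3.121740479317355 7.187736774872459
```

```bash
python3 -m handwheel '[[0.06,[0.0253,0.0126,-0.0162],[0,0,0]],[0.06,[0.0253,0.0126,-0.0162],[0,0,0]],[0.06,[0.0253,0.0126,-0.0162],[0,0,0]],[0.06,[0.0253,0.0126,-0.0162],[0,0,0]],[0.06,[0,0,0],[-6.4,0,0]],[0.06,[0,0,0],[-6.4,0,0]],[0.06,[0,0,0],[-6.4,0,0]],[0.06,[0,0,0],[-6.4,0,0]],[0.06,[0,0,0],[-6.4,0,0]],[0.06,[0,0,0],[-6.4,0,0]]]'; python3 -m handwheel '[[0.06,[0,0,0],[-6.4,0,0]],[0.06,[0,0,0],[-6.4,0,0]],[0.06,[0,0,0],[0,0,0]],[0.06,[0,0,0],[0,0,0]],[0.06,[0,0,0],[0,0,0]]]'
python3 - <<'E'
from h import *
p,Rm,o=tool();print(p,o['t'],np.degrees(np.arctan2(Rm[1,1],Rm[0,1])),np.abs(o['dq']).max())
im=ctrl.get_image('wrist');cv2.imwrite('pics/w3.png',im[:,:,::-1]);np.savez('w3.npz',p=p,R=o['tool_rot'])
c=wcam('w2.npz')
print('dial disc',atz(c,(339.2,104.5),.053))
c=wcam('w3.npz');print(ctrl.tip_of('dial_grip','wrist')[:1])
print(proj(c,[[.5735,.204,.085],[.5735,.204,.053]]))
E
```

```text
t: 3.9
tool_pos: [0.5738, 0.204, 0.1499]
tool_rot: [-0.441, 1.525, 0.441]
contact_force: [-0.2, 0.3, 0.8]
opening: 0.0604
t: 4.32
tool_pos: [0.5741, 0.2035, 0.1498]
tool_rot: [-0.608, 1.484, 0.608]
contact_force: [-0.2, 0.9, -0.5]
opening: 0.0599
[0.57408963 0.2034914  0.14978439] 4.3167 134.55673565648874 0.010113863385087423
dial disc [0.57317623 0.20499853 0.053     ]
[{'centre': [223.0, 282.7], 'score': 0.89}]
[[282.6204352  224.19860109]
 [282.18632671 208.56271103]]
```

View pics/w3.png

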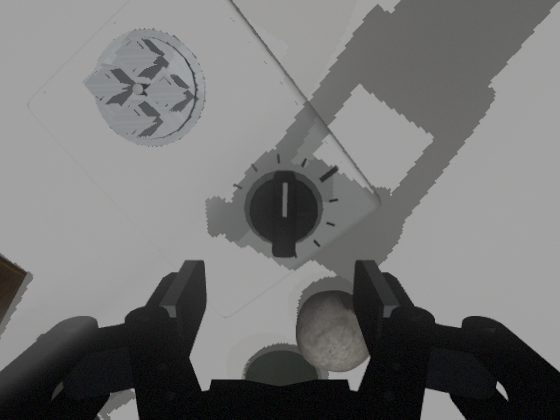

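The wrist view shows the dial at (283,208) between the jaws, with its bar in line with the tool. The ray misses the earlier estimate by under 1 mm. Now I'll descend and grip.

```bash
python3 -m handwheel '[[0.05,[0.03,0.0012,0],[0,0,0]],[0.05,[0.03,0,0],[0,0,0]],[0.05,[0.015,0,0],[0,0,0]],[0.05,[0.015,0,0],[0,0,0]],[0.01,[0,0,0],[0,0,0]],[0.01,[0,0,0],[0,0,0]],[0.01,[0,0,0],[0,0,0]],[0.01,[0,0,0],[0,0,0]],[0.01,[0,0,0],[0,0,0]],[0.01,[0,0,0],[0,0,0]]]' 40
```

```text
t: 5.25
tool_pos: [0.5725, 0.2053, 0.0605]
tool_rot: [-0.607, 1.485, 0.612]
contact_force: [-5.3, 4.2, -0.7]
opening: 0.0138
```

```bash
python3 -m handwheel '[[0.01,[0,0,0],[6.4,0,0]],[0.01,[0,0,0],[6.4,0,0]],[0.01,[0,0,0],[6.4,0,0]],[0.01,[0,0,0],[6.4,0,0]],[0.01,[0,0,0],[6.4,0,0]],[0.01,[0,0,0],[6.4,0,0]],[0.01,[0,0,0],[6.4,0,0]],[0.01,[0,0,0],[6.4,0,0]],[0.01,[0,0,0],[0,0,0]],[0.01,[0,0,0],[0,0,0]]]';python3 - <<'E'
from h import *
p,Rm,o=tool();print(p,o['t'],np.degrees(np.arctan2(Rm[1,1],Rm[0,1])),o['wrist_torque'])
E
python3 -m handwheel '[[0.05,[0,0,0],[0,0,0]],[0.05,[0,0,0],[0,0,0]],[0.05,[0,0,0],[0,0,0]],[0.05,[0,0,0],[0,0,0]],[0.085,[-0.03,0,0],[0,0,0]],[0.085,[-0.04,0,0],[0,0,0]],[0.085,[-0.04,0,0.02],[0,0,0]],[0.085,[-0.02,-0.02,0.03],[0,0,0]],[0.085,[0,-0.03,0.01],[0,0,0]],[0.085,[0,-0.03,0],[0,0,0]]]'
python3 -m handwheel '[[0.085,[0,0,0],[0,0,0]],[0.085,[0,0,0],[0,0,0]],[0.085,[0,0,0],[0,0,0]],[0.085,[0,0,0],[0,0,0]]]'
python3 - <<'E'
from h import *
p,Rm,o=tool();print(p,o['t'],np.degrees(np.arctan2(Rm[1,1],Rm[0,1])),np.abs(o['dq']).max())
im=ctrl.get_image('wrist');cv2.imwrite('pics/w4.png',im[:,:,::-1]);np.savez('w4.npz',p=p,R=o['tool_rot'])
E
```

```text
t: 6.08
tool_pos: [0.5719, 0.2066, 0.0605]
tool_rot: [0.094, 1.573, -0.087]
contact_force: [-6.3, 8.1, 0.2]
opening: 0.0135
[0.57187925 0.20662995 0.06052353] 6.0833 83.4244887780464 [ 1.23898008  1.02998858 -0.01876737]
t: 6.92
tool_pos: [0.6263, 0.1165, 0.1909]
tool_rot: [0.09, 1.561, -0.089]
contact_force: [0.5, 0.4, -1.5]
opening: 0.0853
t: 7.25
tool_pos: [0.6225, 0.1184, 0.1868]
tool_rot: [0.089, 1.569, -0.089]
contact_force: [0.1, 1.0, 0.3]
opening: 0.0854
[0.6225478  0.11844867 0.18677785] 7.25 83.48548792597923 0.006841651541271256
```

View pics/w4.png

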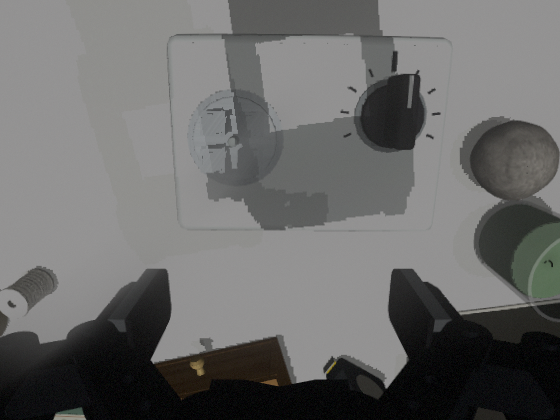

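```bash
python3 - <<'E'
from h import *
import cv2
c=wcam('w4.npz')
ang=lambda a,b:np.degrees(np.arctan2(*(b-a)[1::-1]))
a,b=atz(c,(408.5,108),.085),atz(c,(411.5,75),.085);print('line',a,b,ang(a,b))
a,b=atz(c,(394.5,71),.045),atz(c,(395,53),.045);print('mark',a,b,ang(a,b))
for e in [((169,41),(180,224)),((451,45),(434,224)),((440,231),(190,229)),((445,38),(180,35))]:
    a,b=[atz(c,u,.045) for u in e];print('edge',np.round(a,4),np.round(b,4),ang(a,b))
print('disc',atz(c,(392,116),.053))
im=cv2.imread('pics/w4.png')
cv2.imwrite('pics/w4c.png',cv2.convertScaleAbs(cv2.resize(im[85:190,180:285],None,fx=5.5,fy=5.5,interpolation=2),alpha=1.6))
cv2.imwrite('pics/w4d.png',cv2.convertScaleAbs(cv2.resize(im[40:160,335:455],None,fx=4,fy=4,interpolation=2),alpha=1.6))
E
```

```text
line [0.56787842 0.20672376 0.085     ] [0.54795023 0.20924236 0.085     ] 172.79694699654044
mark [0.5431223  0.21062932 0.045     ] [0.5308214  0.21153088 0.045     ] 175.8081538167589
edge [0.5046 0.0528 0.045 ] [0.6402 0.036  0.045 ] -7.063082172265909
edge [0.5292 0.2523 0.045 ] [0.6635 0.2388 0.045 ] -5.7496387970524365
edge [0.6701 0.2437 0.045 ] [0.6453 0.0433 0.045 ] -97.04949128832111
edge [0.524 0.248 0.045] [0.5017 0.0613 0.045 ] -96.81535900350399
disc [0.57422961 0.20518364 0.053     ]
```

View pics/w4c.png

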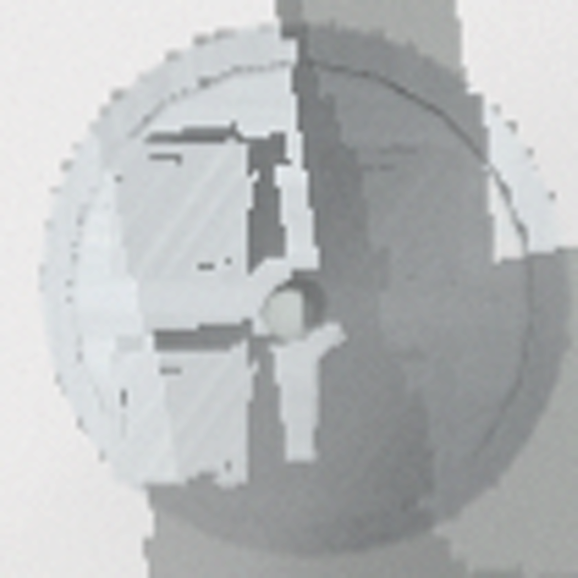

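View pics/w4d.png

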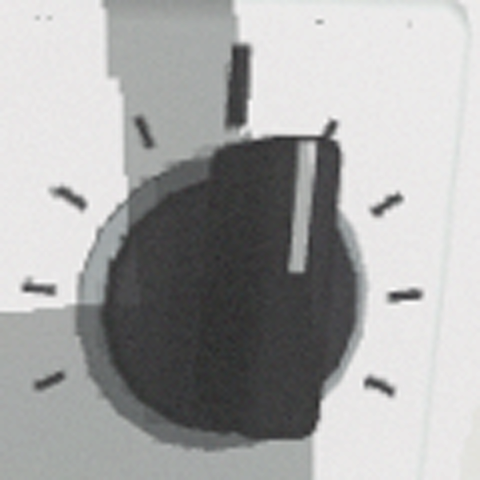

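The dial now reads about 172.8° against the off direction of about 173.2°, so it's within half a degree, and the crop shows the bar parallel to the long mark. I'll measure the chuck and plan the move to the brush.

```bash
python3 - <<'E'
from h import *
c4=wcam('w4.npz');c2=wcam('w2.npz');c3=wcam('w3.npz')
print('pin w4',atz(c4,(232.0,141.2),.065),'w2',atz(c2,(208,123.8),.065))
print('tri pin w2 w4 ',tri([c2,c4],[(208,123.8),(232.0,141.2)]))
print('pin w3',atz(c3,(139.5,89),.065), tri([c2,c4,c3],[(208,123.8),(232.0,141.2),(139.5,89)]))
print('tri dial',tri([c2,c4,c3],[(339.2,104.5),(392,116),(283,208)]))
p,Rm,o=tool();goto([.632,-.314,.2],Rm);goto([.632,-.314,.2],down(45))
E
```

```text
pin w4 [0.57815459 0.08984488 0.065     ] w2 [0.57689192 0.09078782 0.065     ]
tri pin w2 w4  (array([0.57734369, 0.09073157, 0.06755685]), [np.float64(0.0007727823715320707), np.float64(0.00077278237153213)])
pin w3 [0.57789376 0.09188979 0.065     ] (array([0.57790697, 0.09042294, 0.06294371]), [np.float64(0.000927088978758375), np.float64(0.0009524568957475897), np.float64(0.0010110176858354682)])
tri dial (array([0.57429208, 0.2063841 , 0.04784963]), [np.float64(0.00014430616835639992), np.float64(0.00042361265435652716), np.float64(0.000285359435692657)])
shift tool mm [ -13.3 -428.8   58.3] turn deg [0. 0. 0.] n 10.382582350594472 0.0
shift tool mm [ -13.3 -428.8   58.3] turn deg [ 3.851e+01 -2.000e-02 -0.000e+00] n 10.382582350594472 5.378671424358344
```

```bash
python3 -m handwheel '[[0.085,[-0.0013,-0.041,0.0055],[0,0,0]],[0.085,[-0.0013,-0.041,0.0055],[0,0,0]],[0.085,[-0.0013,-0.041,0.0055],[0,0,0]],[0.085,[-0.0013,-0.041,0.0055],[0,0,0]],[0.085,[-0.0013,-0.041,0.0055],[0,0,0]],[0.085,[-0.0013,-0.041,0.0055],[0,0,0]],[0.085,[-0.0013,-0.041,0.0055],[0,0,0]],[0.085,[-0.0013,-0.041,0.0055],[0,0,0]],[0.085,[-0.0013,-0.041,0.0055],[0,0,0]],[0.085,[-0.0013,-0.041,0.0055],[0,0,0]]]'; python3 -m handwheel '[[0.085,[0,-0.019,0.003],[6.4,0,0]],[0.085,[0,0,0],[6.4,0,0]],[0.085,[0,0,0],[6.4,0,0]],[0.085,[0,0,0],[6.4,0,0]],[0.085,[0,0,0],[6.4,0,0]],[0.085,[0,0,0],[6.4,0,0]],[0.085,[0,0,0],[0,0,0]],[0.085,[0,0,0],[0,0,0]],[0.085,[0,0,0],[0,0,0]],[0.085,[0,0,0],[0,0,0]]]'
python3 - <<'E'
from h import *
p,Rm,o=tool();print(p,o['t'],np.degrees(np.arctan2(Rm[1,1],Rm[0,1])),np.abs(o['dq']).max())
im=ctrl.get_image('wrist');cv2.imwrite('pics/w5.png',im[:,:,::-1]);np.savez('w5.npz',p=p,R=o['tool_rot'])
E
```

```text
t: 8.13
tool_pos: [0.6308, -0.2968, 0.1998]
tool_rot: [0.089, 1.569, -0.088]
contact_force: [0.3, 0.2, 0.2]
opening: 0.0849
t: 8.97
tool_pos: [0.6316, -0.3147, 0.1998]
tool_rot: [0.612, 1.483, -0.612]
contact_force: [0.5, -0.2, -1.0]
opening: 0.0853
[ 0.63155173 -0.31470194  0.19983949] 8.9667 45.16884647005904 0.007928473267098881
```

View pics/w5.png

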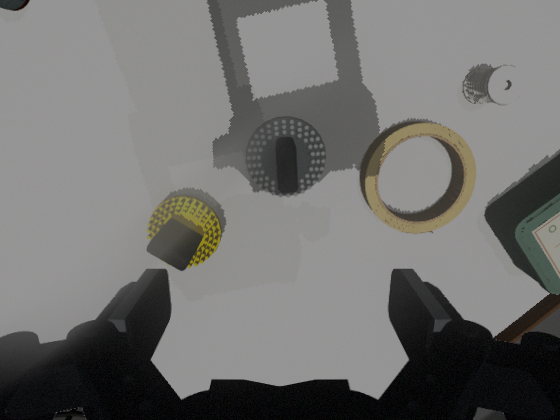

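The close view shows the grey/white brush head at (286,155), its wing nearly vertical in the picture. The yellow one is at (185,230) and the tape at (420,178).

```bash
python3 - <<'E'
from h import *
c=wcam('w5.npz');ct=cam('top')
im=cv2.imread('pics/w5.png')
cv2.imwrite('pics/w5c.png',cv2.convertScaleAbs(cv2.resize(im[105:205,130:340],None,fx=3.7,fy=3.7,interpolation=2),alpha=1.8))
for t in ['brush_head','brush_seat','brush_grip']:
    for x in ctrl.tip_of(t,'wrist')[:3]: print(t,x)
print('disc/bristle c at .042',atz(c,(285.5,155.5),.042),'yellow',atz(c,(184,231),.04))
E
```

```text
brush_head {'centre': [154.8, 288.7], 'score': 0.72}
brush_head {'centre': [221.6, 189.5], 'score': 0.68}
brush_seat {'centre': [153.7, 287.2], 'score': 0.87}
brush_seat {'centre': [230.6, 185.5], 'score': 0.65}
brush_grip {'centre': [248.7, 173.9], 'score': 0.82}
brush_grip {'centre': [164.0, 287.4], 'score': 0.76}
disc/bristle c at .042 [ 0.61725813 -0.29312832  0.042     ] yellow [ 0.60228832 -0.40017504  0.04      ]
```

View pics/w5c.png

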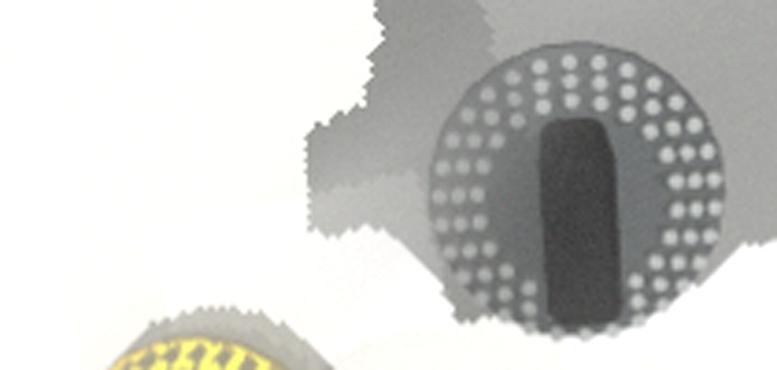

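```bash
python3 - <<'E'
from h import *
c=wcam('w5.npz');ct=cam('top');cs=cam('scene')
print('wing top',atz(c,(286.8,166),.090),'grip',atz(c,(287.4,164),.074),'disc',atz(c,(285.8,155.9),.036),'bris',atz(c,(285.8,155.9),.047))
print('top cam disc at .036',atz(ct,(359,180.5),.04))
print('tri grip wrist+scene',tri([c,cs],[(287.4,164),(380.3,237.2)]))
print('tri seat wrist+scene',tri([c,cs],[(287.2,153.7),(377.8,248.9)]))
for h in(45.17,48): 
  goto([.6157,-.2935,.15],down(h))
Y=np.array([.6023,-.4002]);B=np.array([.6157,-.2935]);print((Y-B)@down(48)[:2,1],(Y-B)@down(48)[:2,2])
E
```

```text
wing top [ 0.61735776 -0.29306137  0.09      ] grip [ 0.61885411 -0.2934968   0.074     ] disc [ 0.61836469 -0.29373949  0.036     ] bris [ 0.61706652 -0.29271838  0.047     ]
top cam disc at .036 [ 0.61479222 -0.29267243  0.04      ]
tri grip wrist+scene (array([ 0.61789942, -0.29260153,  0.06979039]), [np.float64(0.0020024861727570955), np.float64(0.0020024861727573123)])
tri seat wrist+scene (array([ 0.61734588, -0.2911051 ,  0.03247171]), [np.float64(0.0012735095220846842), np.float64(0.0012735095220845953)])
shift tool mm [ 49.9   4.2 -26.3] turn deg [-0.09  0.   -0.  ] n 1.3564779630978712 0.012062982996620958
shift tool mm [ 49.9   4.2 -26.3] turn deg [-2.92  0.   -0.  ] n 1.3564779630978712 0.4073122256896669
-0.08825990300364674 0.06143809503709304
```

```bash
python3 -m handwheel '[[0.06,[0.02,0.0056,-0.0252],[-2.9,0,0]],[0.06,[0.04,0,0],[0,0,0]],[0.06,[0.035,0,0],[0,0,0]],[0.06,[0,0,0],[0,0,0]],[0.06,[0,0,0],[0,0,0]],[0.06,[0,0,0],[0,0,0]]]'
python3 - <<'E'
from h import *
p,Rm,o=tool();print(p,o['t'],np.degrees(np.arctan2(Rm[1,1],Rm[0,1])),np.abs(o['dq']).max())
im=ctrl.get_image('wrist');cv2.imwrite('pics/w6.png',im[:,:,::-1]);np.savez('w6.npz',p=p,R=o['tool_rot'])
c=wcam('w6.npz');print(proj(c,[.6177,-.293,.09]))
E
```

```text
t: 9.67
tool_pos: [0.6185, -0.2941, 0.107]
tool_rot: [0.574, 1.491, -0.574]
contact_force: [0.5, 0.4, 1.7]
opening: 0.0601
[ 0.61848362 -0.29407284  0.10695763] 9.6667 47.94686931485349 0.036093535815159755
[[279.43101644 253.35761625]]
```

View pics/w6.png

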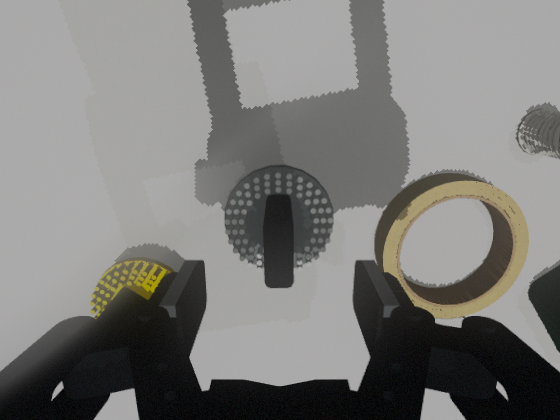

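The wing is upright in the picture at column 279, centred between the jaws. I'll descend and grip.

```bash
python3 -m handwheel '[[0.06,[0.025,0,-0.001],[0,0,0]],[0.06,[0.018,0,0],[0,0,0]],[0.06,[0.009,0,0],[0,0,0]],[0.06,[0,0,0],[0,0,0]],[0.005,[0,0,0],[0,0,0]],[0.005,[0,0,0],[0,0,0]],[0.005,[0,0,0],[0,0,0]],[0.005,[0,0,0],[0,0,0]],[0.005,[0,0,0],[0,0,0]],[0.005,[0,0,0],[0,0,0]]]' 80; python3 -m handwheel '[[0.005,[0,0,0],[0,0,0]],[0.005,[-0.01,0,0],[0,0,0]],[0.005,[-0.02,0,0],[0,0,0]],[0.005,[-0.03,0,0],[0,0,0]],[0.005,[-0.03,0,0],[0,0,0]],[0.005,[-0.03,0,0],[0,0,0]],[0.005,[0,0,0],[0,0,0]],[0.005,[0,0,0],[0,0,0]],[0.005,[0,0,0],[0,0,0]]]'
python3 - <<'E'
from h import *
p,Rm,o=tool();print(p,o['t'],np.degrees(np.arctan2(Rm[1,1],Rm[0,1])),np.abs(o['dq']).max(),np.round(Rm,3))
im=ctrl.get_image('wrist');cv2.imwrite('pics/w7.png',im[:,:,::-1]);np.savez('w7.npz',p=p,R=o['tool_rot'])
im=ctrl.get_image('scene');cv2.imwrite('pics/s7.png',im[:,:,::-1])
goto([.578,.092,.185],down(83.5))
E
```

```text
t: 10.55
tool_pos: [0.6179, -0.2933, 0.0549]
tool_rot: [0.573, 1.49, -0.574]
contact_force: [-0.1, 0.6, 6.2]
opening: 0.0128
t: 11.3
tool_pos: [0.6161, -0.2922, 0.1719]
tool_rot: [0.574, 1.495, -0.574]
contact_force: [0.3, 0.9, -1.0]
opening: 0.0131
[ 0.61611051 -0.29224193  0.17188915] 11.3 47.95037268052797 0.029490723552959633 [[-0.001  0.67   0.743]
 [ 0.001  0.743 -0.67 ]
 [-1.    -0.    -0.002]]
shift tool mm [ -13.8  259.9 -285. ] turn deg [-3.555e+01 -2.600e-01 -3.000e-02] n 9.256383296827758 4.965515841222174
```

View pics/w7.png

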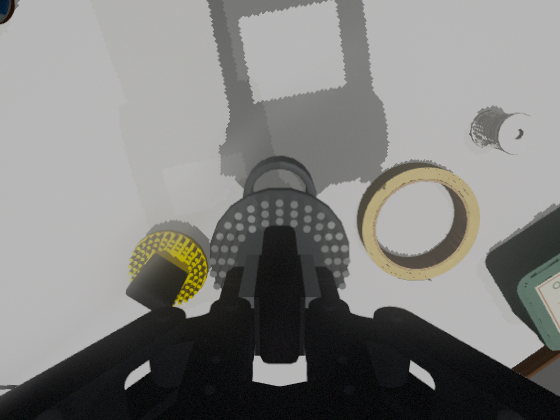

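View pics/s7.png

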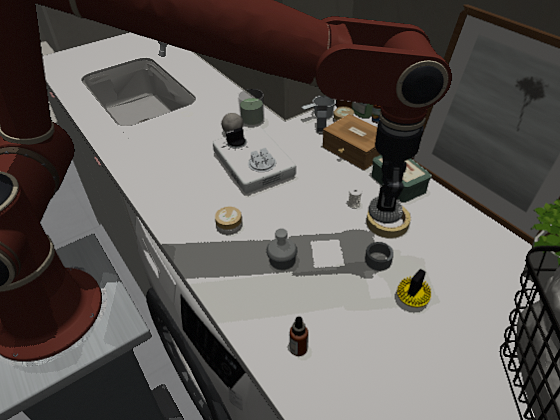

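The brush head is out of its cup, upright in the jaws, with the cup left empty at (280,175) in the wrist view and (378,255) in the scene view. I'll carry it to the chuck and turn it.

```bash
python3 -m handwheel '[[0.005,[0,0.026,-0.0285],[0,0,0]],[0.005,[0,0.026,-0.0285],[0,0,0]],[0.005,[0,0.026,-0.0285],[0,0,0]],[0.005,[0,0.026,-0.0285],[0,0,0]],[0.005,[0,0.026,-0.0285],[0,0,0]],[0.005,[0,0.026,-0.0285],[0,0,0]],[0.005,[0,0.026,-0.0285],[0,0,0]],[0.005,[0,0.026,-0.0285],[0,0,0]],[0.005,[0,0.026,-0.0285],[0,0,0]],[0.005,[0,0.026,-0.0285],[0,0,0]]]';  python3 -m handwheel '[[0.005,[0,0,0],[-6,0,0]],[0.005,[0,0,0],[-6,0,0]],[0.005,[0,0,0],[-6,0,0]],[0.005,[0,0,0],[-6,0,0]],[0.005,[0,0,0],[-6,0,0]],[0.005,[0,0,0],[-5.5,0,0]],[0.005,[0,0,0],[0,0,0]],[0.005,[0,0,0],[0,0,0]],[0.005,[0,0,0],[0,0,0]],[0.005,[0,0,0],[0,0,0]]]'
python3 - <<'E'
from h import *
p,Rm,o=tool();print(p,o['t'],np.degrees(np.arctan2(Rm[1,1],Rm[0,1])),np.abs(o['dq']).max(),np.round(Rm[:,0],3),o['opening'])
im=ctrl.get_image('wrist');cv2.imwrite('pics/w8.png',im[:,:,::-1]);np.savez('w8.npz',p=p,R=o['tool_rot'])
im=ctrl.get_image('scene');cv2.imwrite('pics/s8.png',im[:,:,::-1])
c=wcam('w8.npz');t=np.linspace(0,2*np.pi,73)
for dz in(-3e-3,0,3e-3):
    X=np.array([[.019+0*t[i],.033*np.cos(t[i]),.033*np.sin(t[i])+dz] for i in range(73)])
    q=proj(c,(Rm@X.T).T+p);print(dz,'disc toprow',q[:,1].min(),'cols',q[:,0].min(),q[:,0].max())
E
```

```text
t: 12.23
tool_pos: [0.5776, 0.0931, 0.1707]
tool_rot: [0.573, 1.497, -0.576]
contact_force: [1.4, -0.2, -1.0]
opening: 0.013
t: 13.07
tool_pos: [0.579, 0.0913, 0.1722]
tool_rot: [0.091, 1.57, -0.091]
contact_force: [1.0, 0.2, -0.8]
opening: 0.0126
[0.5789562  0.09129409 0.17224906] 13.0667 83.36947931082709 0.005127008225323931 [-0.001 -0.    -1.   ] 0.012647177082481769
-0.003 disc toprow 178.362142245122 cols 209.06441436017403 351.8525902639906
0 disc toprow 185.06299455889547 cols 209.4155523964852 351.48789589108605
0.003 disc toprow 191.69887798020164 cols 209.7654772948792 351.1244683177878
```

View pics/w8.png

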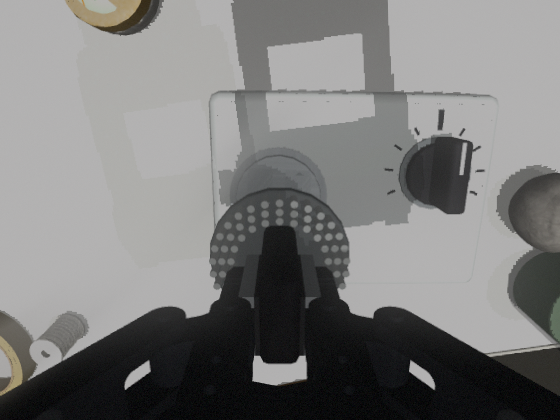

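View pics/s8.png

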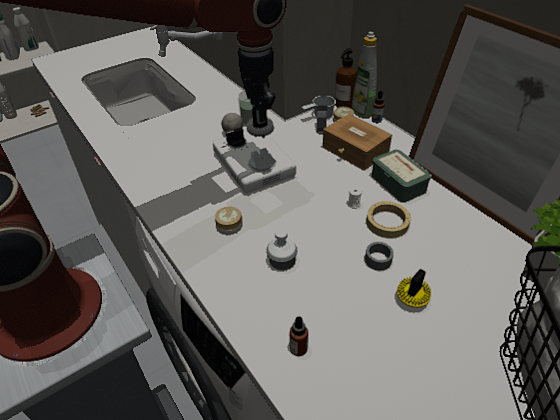

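```bash
python3 -m handwheel '[[0.005,[0,0,-0.0028],[0,0,0]],[0.005,[0.02,0,0],[0,0,0]],[0.005,[0.02,0,0],[0,0,0]],[0.005,[0.008,0,0],[0,0,0]],[0.005,[0,0,0],[0,0,0]],[0.005,[0,0,0],[0,0,0]],[0.005,[0,0,0],[0,0,0]]]'
python3 - <<'E'
from h import *
p,Rm,o=tool();print(p,o['t'],np.degrees(np.arctan2(Rm[1,1],Rm[0,1])),o['contact_force'])
im=ctrl.get_image('wrist');cv2.imwrite('pics/w9.png',im[:,:,::-1]);np.savez('w9.npz',p=p,R=o['tool_rot'])
im=ctrl.get_image('scene');cv2.imwrite('pics/s9.png',cv2.resize(im[80:220,190:320,::-1],None,fx=4,fy=4,interpolation=2))
E
```

```text
t: 13.75
tool_pos: [0.5772, 0.0917, 0.1262]
tool_rot: [0.09, 1.567, -0.09]
contact_force: [-0.1, 0.4, -0.6]
opening: 0.0131
[0.57723825 0.09166124 0.12618494] 13.75 83.44184968343525 [-0.10019727  0.43565507 -0.61874319]
```

View pics/w9.png

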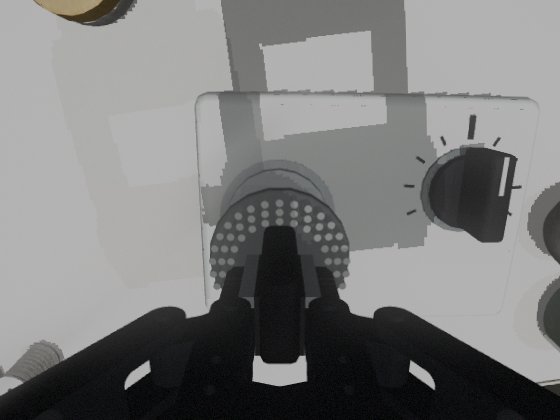

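View pics/s9.png

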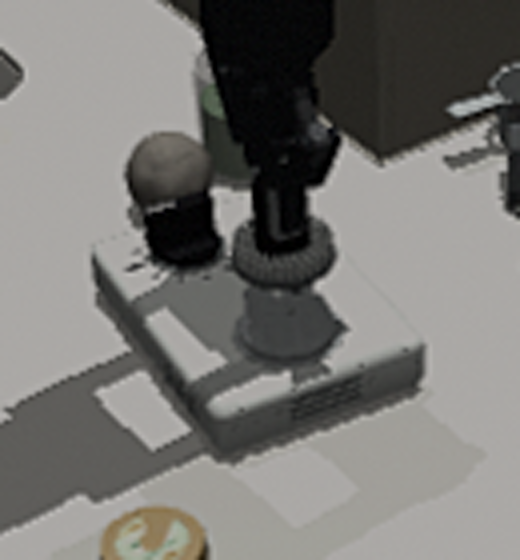

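Seen from the wrist and from the scene camera, the head hangs over the chuck. The scene crop has it at (285,250), with the chuck below. Now I'll push down gently.

```bash
python3 -m handwheel '[[0.005,[0.003,0,-0.0008],[0,0,0]],[0.005,[0.003,0,0],[0,0,0]],[0.005,[0.003,0,0],[0,0,0]],[0.005,[0,0,0],[0,0,0]]]'; python3 -m handwheel '[[0.005,[0.002,0,0],[0,0,0]],[0.005,[0.002,0,0],[0,0,0]],[0.005,[0,0,0],[0,0,0]]]'; python3 -m handwheel '[[0.005,[0.002,0,0],[0,0,0]],[0.005,[0.002,0,0],[0,0,0]],[0.005,[0,0,0],[0,0,0]]]'
```

```text
t: 14.18
tool_pos: [0.5751, 0.0917, 0.1149]
tool_rot: [0.09, 1.57, -0.09]
contact_force: [0.2, -0.9, -1.0]
opening: 0.0131
t: 14.43
tool_pos: [0.576, 0.0916, 0.1117]
tool_rot: [0.09, 1.568, -0.09]
contact_force: [2.1, -1.3, -1.8]
opening: 0.013
t: 14.68
tool_pos: [0.5761, 0.0915, 0.1078]
tool_rot: [0.09, 1.568, -0.09]
contact_force: [3.2, -1.2, -2.2]
opening: 0.0128
```

```bash
python3 -m handwheel '[[0.005,[0.002,0,0],[0,0,0]],[0.005,[0.002,0,0],[0,0,0]],[0.005,[0,0,0],[0,0,0]]]'; python3 -m handwheel '[[0.005,[0.002,0,0],[0,0,0]],[0.005,[0.001,0,0],[0,0,0]],[0.005,[0,0,0],[0,0,0]]]'; python3 -m handwheel '[[0.005,[0.001,0,0],[0,0,0]],[0.005,[0.001,0,0],[0,0,0]],[0.005,[0,0,0],[0,0,0]],[0.005,[0,0,0],[0,0,0]]]'
```

```text
t: 14.93
tool_pos: [0.5762, 0.0916, 0.1045]
tool_rot: [0.09, 1.568, -0.09]
contact_force: [1.0, -1.0, 3.0]
opening: 0.0131
t: 15.18
tool_pos: [0.5762, 0.0916, 0.1018]
tool_rot: [0.09, 1.568, -0.09]
contact_force: [0.5, -2.3, 4.9]
opening: 0.013
t: 15.52
tool_pos: [0.5763, 0.0916, 0.1001]
tool_rot: [0.09, 1.568, -0.09]
contact_force: [-0.9, -3.0, 6.6]
opening: 0.0131
```

```bash
python3 -m handwheel '[[0.005,[0.001,0,0],[0,0,0]],[0.005,[0.001,0,0],[0,0,0]],[0.005,[0,0,0],[0,0,0]],[0.005,[0,0,0],[0,0,0]]]'; python3 -m handwheel '[[0.005,[0.001,0,0],[0,0,0]],[0.005,[0.001,0,0],[0,0,0]],[0.005,[0,0,0],[0,0,0]],[0.005,[0,0,0],[0,0,0]],[0.005,[0,0,0],[0,0,0]]]'
```

```text
t: 15.85
tool_pos: [0.5764, 0.0915, 0.0997]
tool_rot: [0.089, 1.568, -0.09]
contact_force: [-3.8, -2.4, 13.1]
opening: 0.0132
t: 16.27
tool_pos: [0.5766, 0.0916, 0.0997]
tool_rot: [0.089, 1.568, -0.09]
contact_force: [-9.7, -2.9, 23.0]
opening: 0.0132
```

It stops hard at TCP z 0.0997, against an expected 0.100 when home, and pushes with 23 N. One visual check before handing in.

```bash
python3 - <<'E'
from h import *
im=ctrl.get_image('wrist');cv2.imwrite('pics/w10.png',im[:,:,::-1])
im=ctrl.get_image('scene');cv2.imwrite('pics/s10.png',cv2.resize(im[80:220,190:320,::-1],None,fx=4,fy=4,interpolation=2))
p,Rm,o=tool();print(p,np.round(Rm[:,0],4),np.degrees(np.arctan2(Rm[1,1],Rm[0,1])),o['contact_force'],o['t'],np.abs(o['dq']).max())
E
```

```text
[0.5765911  0.09159265 0.09969544] [ 9.e-04 -7.e-04 -1.e+00] 83.46245481440381 [-10.37135993  -2.97000027  22.59182476] 16.3667 0.0013880100093749677
```

View pics/w10.png

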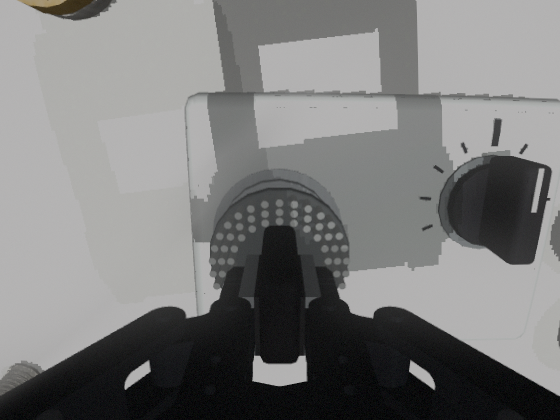

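View pics/s10.png

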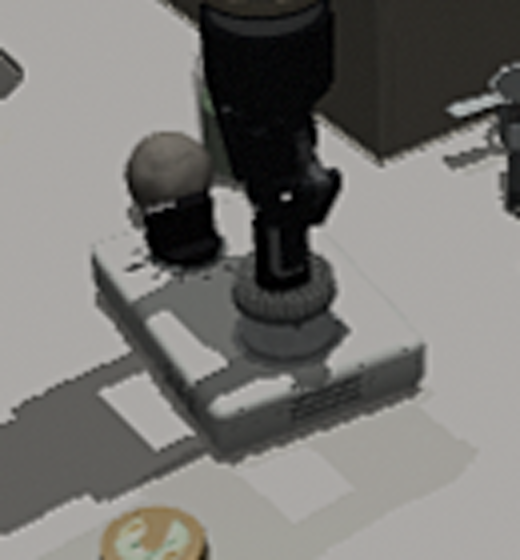

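The disc sits at the same place in the wrist view as before the push (top row about 188), so the head didn't slip in the grip. In the scene crop the disc is down on the chuck at (285,290). Handing in.

```bash
python3 -c "
from station import ctrl
print(ctrl.finish_job())"
```

```text
the job is handed in; nothing more can be done
None
```

I turned the dial to off, lifted the white-bristled brush head out of its cup and meshed it in the chuck. I then pressed it home and handed the job in at about 16.4 s, still holding and pressing it. No verdict is reported.

**Last checks**
- **Dial:** the white line measured 172.8° against an off direction of about 173.2° taken from the housing edges. The long mark itself read 175.8°, which is still within tolerance.
- **Brush head:** it came to a hard stop at TCP z 0.0997 m (0.100 expected when home). The push was about 23 N and the grip opening 13 mm. The tool was vertical to within 0.002 rad and at rest. I saw no slip of the head in the grip.
- **Bystanders:** nothing looked moved in the last pictures I viewed. I did not measure their positions again at the end.

**What disagreed**
- The top camera's network put the chuck about 13 mm to one side of the wrist views. I used the wrist views, and the ribs went in with little side force.
- A side force of about 10 N remained at the end, so the head may sit slightly off the middle of the slot. The slot's play allows about 1.5 mm.
- Pin travel was not seen directly. I inferred it from the height and the force.

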